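# Index the drive fixture to its next station

## Task

The small disk drive sits on an indexing turntable that is parked in its long home slot. Draw the spring index pin by its knob, swing the turntable counter-clockwise (seen from above) to the next round hole, feel for the hole and let the pin drop fully home in it so the table is locked there, then let go. Never force the pin against the plate, and leave the loose parts round the fixture where they are.

Things in the scene. Friction and masses are not known exactly. Their poses are not given: they have to be found in the camera images.
- base: round dark steel foot of the indexing fixture, 268 mm across, 12 mm high, fixed to the bench; origin at the centre of its underside, z up. It carries the pale dividing plate, 244 mm across, 14 mm thick, top 26 mm above the bench, with six openings on a circle of 100 mm radius, 60 degrees apart: one home slot 51 mm long and 13 mm wide, five round holes 13 mm across
- next_nominal (a point): nominal centre of the next round hole counter-clockwise from the home slot, at the plate's top face. The plate is clamped in slotted screw holes, so all its openings are together up to 9.2 degrees (16 mm along the circle) off their nominal places, either way. No pose tells by how much: find the hole by feel
- pivot (a point): point on the vertical axis of the turntable, at the height of the dividing plate's top (26 mm above the bench)
- table (a joint): angle of the turntable in rad, positive counter-clockwise seen from above, range -0.3 to 2.3; 0 = arm over the nominal centre of the home slot (it starts within 0.03 of that), next round hole nominally at 1.047 (true place within 0.16 of that). Bearing friction 0.3 N m: it stays where it is left
- table_end (a point): point on the turntable's arm under the index pin, 100 mm from the axis, 39 mm above the bench (the arm's top; arm 26 mm wide). The pin's boss here is 22 mm across, top 53 mm above the bench. The turntable is a 144 mm steel disc, top 38 mm above the bench, with a 70 x 100 x 12 mm drive fixed between posts up to 53 mm above the bench
- pin (a joint): lift of the spring index pin in m: 0 = fully home, 0.016 = fully drawn. The flat-nosed pin is 10 mm thick; at 0 its nose is 11 mm below the plate's top, from 0.011 up it is clear and the table can turn; resting on the plate it reads about 0.011. A spring pushes it down with 4 N at 0, 8 N at 0.016; it slides on the plate with friction 0.2
- knob (a point): centre of the index pin's knob, an upright black ribbed cylinder 27 mm across and 33 mm high, at the outer end of the table's arm; centre 74.5 mm above the bench when the pin is home. The knob is fixed to the pin, which does not turn in the arm; free space all round it down to the arm
- head_comb: small blue block, 16 x 45 x 10 mm, loose on the bench beside the fixture; origin at the centre of its underside
- voice_magnet: curved steel magnet, 20 x 46 x 9 mm, loose on the bench beside the fixture; origin at the centre of its underside
- clamp_disc: pale metal disc with holes, 47 mm across, 10 mm high, loose behind the fixture; origin at the centre of its underside
- lens_cap_ring: black ring, 41 mm across, 11 mm high, loose beside the fixture; origin at the centre of its underside

How it is judged:
By the outcome, as a careful person would: the job done as asked, in the order asked, and still so for the second after the job is handed in, with the robot touching nothing.
It also fails if it takes over 58 s, if anything falls off the work surface, if the arm or the gripper's body presses on something with over 40 N, if the wrist force passes 120 N, or if a joint passes its speed limit or range.

## Robot

A 6-joint arm with a two-finger parallel gripper is mounted at the origin on a cart in front of the work surface, level with it; the furniture and walls round the work are solid. World frame = base frame: x ahead of the robot, y to its left, z up, the work surface at z = 0. Lengths are in m, angles in degrees, forces in N, time in s.
With the tool pointing down it reaches from about 0.35 to 0.875 m from the base axis. Payload 4.2 kg.
Tool frame: the origin (TCP) lies between the finger pads; the fingertips stand manip.finger_overhang ahead of it and the grasp point (between the pads) lies 2 mm behind it (manip.finger_overhang is the distance from the TCP to the fingertips, in m); z points along the fingers, y is the line along which they close (so a half turn about z gives the same grasp; the last joint's range is limited). The gripper opens to 87 mm and grips with 3 to 60 N. Pads are 19 mm wide; open, the fingers measure 117 mm over their backs; the gripper's body (75 mm by 190 mm) begins 51 mm behind the grasp point.
Start: joints at [89.76, 22.042, 0.453, 0, -68.411, -14.817], TCP at [0.162, 0.604, 0.24] pointing down, gripper open.
Joint ranges: [-179.83, 179.83], [-69.29, 118.12], [-61.27, 80.66], [-181.25, 117.63], [-171.15, -9.14], [-177.46, 177.46]. Speed limits (degrees/s): [159.86, 159.86, 180, 180, 180, 180].

## Interface

Orientations are given as a 3x3 rotation matrix whose columns are the frame's x, y, z axes.
In Python, from cell import manip, cams, close_job gives the robot as it stands.
- The arm moves only by the tool drive_tool, never from a script. Its argument "series" is a list that holds one entry, the list of rows, each a list of 7 numbers: the shift along the tool's x, y, z in units of 30 mm (1.0 is 30 mm), then the turn, a rotation vector about the tool's x, y, z in units of 10 degrees (1.0 is 10 degrees), then the finger opening in mm, from 0 to 87. A call has 1 to 5 rows; each row is the pose to reach, as a shift and turn from the pose commanded when the call began, along the tool's axes at that moment; what a row does not reach only later rows make up. A row lasts 1/8 s, in which the tool goes at most 62.5 mm and 10.7 degrees, less where a joint would pass 70% of its speed; a pose out of reach is approached as far as the arm can. A call with a gripper value outside its range is refused whole. The fingers move at their own pace and stop on an object; "newtons" is the grip in N (left out, the last holds). Time passes only in rows, so rows that repeat a pose let the fingers close. It gives the time, the measured TCP pose, the force, the opening and the grip force at its end, in the units of the state.
- manip.get_state(): the state, without advancing time (a new reading comes with each control period).
- cams.snapshot(name): name is "scene" or "top" or "wrist"; returns a dict with "frame" (384x512x3 uint8, blue, green, red), "z_map" (384x512 float32, m along the optical axis (not along the pixel's ray), 0 where there is no reading), "intrinsics" (3x3 intrinsics, pixels), "k1" (the pictures are not rectified: a ray, as slopes to the right and down, at radius r is drawn at 1 + k1 r^2 times it, then the intrinsics apply), "xyz" and "attitude" of the camera in the world; the wrist camera has in their place "mount" (4x4, takes a point from camera to tool coordinates, whose origin is the TCP and whose axes are the flange's). Camera axes: x right, y down, z forward; pixel columns grow to the right and rows downward; lengths in m; the calibration is good to about 2 mm. A picture is of the moment at which its call begins: read the wrist's pose just before it.
- close_job(): hands the job in; it is judged then, once.
The state is a dict: "time": time; "qpos": joint angles; "qd": joint speeds; "effort": joint torques, N m; "position": TCP position; "ee_rot": TCP orientation; "force": force on the tool from outside, world axes, zero at the start; "ft_torque": the same for the moment, N m; "finger_gap": opening from 0.0 (shut) to 1.0 (fully open); "grip_force": force on a finger pad.
Only numpy, scipy, OpenCV 4.12 (cv2) and the standard library are available. Lean on these libraries where they do the work, as an engineer would, in place of code of your own. Each camera call takes 0.05 s, during which the arm holds its last target. There are 200 camera calls.

## Working session

There is one attempt and no reset: what is moved stays moved. The work goes in short steps, Python scripts to look and compute and a tool call to move; the robot and the scene stay as the last step left them, time stands still between calls to the robot, and variables do not carry over. Pictures are saved under pics/ and viewed, at most 10 in all, crops included, and the job is handed in when it is done.

Besides the shell and the picture viewer there is one more tool, called as a command line: name --argument value ..., lists and objects as JSON in quotes. drive_tool: Moves the arm, as the interface text tells. Its arguments: {"type":"object","properties":{"series":{"type":"array","items":{"type":"array","items":{"type":"array","items":{"type":"number"}}}},"newtons":{"type":"number"}},"required":["series"]}

```bash
ls; mkdir -p pics; cat > h.py <<'E'
import numpy as np, cv2
from cell import manip, cams, close_job
def cloud(s):
    K=np.array(s["intrinsics"]);z=s["z_map"];h,w=z.shape
    u,v=np.meshgrid(np.arange(w),np.arange(h))
    d=cv2.undistortPoints(np.stack([u,v],-1).reshape(-1,1,2).astype(np.float64),K,np.array([s["k1"],0,0,0,0.])).reshape(h,w,2)
    P=np.dstack([d[...,0]*z,d[...,1]*z,z])
    if "mount" in s:
        M=np.array(s["mount"]);P=P@M[:3,:3].T+M[:3,3]
        return P@s["R"].T+s["p"]
    A=np.array(s["attitude"]);return P@A.T+np.array(s["xyz"])
def snap(n):
    st=manip.get_state();s=cams.snapshot(n);s["R"]=np.array(st["ee_rot"]);s["p"]=np.array(st["position"]);return s
E
python3 - <<'E'
from h import *
st=manip.get_state();print(st, manip.finger_overhang)
a=snap("scene");b=snap("top")
for n,s in (("scene",a),("top",b)):
    cv2.imwrite(f"pics/{n}.png",s["frame"]);np.save(f"/tmp/{n}.npy",cloud(s));print(n,s["xyz"],s["attitude"],s["intrinsics"],s["k1"],(s["z_map"]==0).mean())
E
```

```text
pics
{'time': 0.0, 'qpos': array([ 8.97603851e+01,  2.20912947e+01,  3.79124848e-01, -3.01197433e-02,
       -6.84099276e+01, -1.48176347e+01]), 'qd': array([ 0.00762147,  0.03257411, -0.04553387, -0.03685894,  0.00970144,
        0.0252463 ]), 'effort': array([-1.03268168e-03, -3.90665388e+01,  1.87403905e+01,  4.21973526e+00,
        1.09358621e-02, -2.14380366e-04]), 'position': array([0.1621817 , 0.60300366, 0.23844653]), 'ee_rot': array([[ 9.65616347e-01, -2.59970811e-01, -4.97713973e-04],
       [-2.59971277e-01, -9.65614003e-01, -2.12888952e-03],
       [ 7.28495544e-05,  2.18508186e-03, -9.99997610e-01]]), 'force': array([-0.26383538, -0.41427318,  0.57004677]), 'ft_torque': array([ 0.02218005, -0.00595621, -0.01431627]), 'grip_force': 0.0, 'finger_gap': 0.999608723558911} 0.017
scene [-0.08506946 -0.02434684  0.45796949] [[ 0.45364379 -0.41507851  0.78861724]
 [-0.89109014 -0.22404824  0.39466535]
 [ 0.0128712  -0.88176653 -0.47151046]] [[377.3296887    0.         254.12600775]
 [  0.         377.3296887  188.79838977]
 [  0.           0.           1.        ]] 0.003409315994852678 0.003931681315104167
top [0.48209448 0.34377026 0.92028427] [[-0.01148167 -0.99321995  0.11568194]
 [-0.9995587   0.00823058 -0.02854233]
 [ 0.02739668 -0.1159586  -0.99287614]] [[471.88216908   0.         262.4067604 ]
 [  0.         471.88216908 188.7623603 ]
 [  0.           0.           1.        ]] 0.03351591379490077 0.00408935546875
```

View pics/top.png

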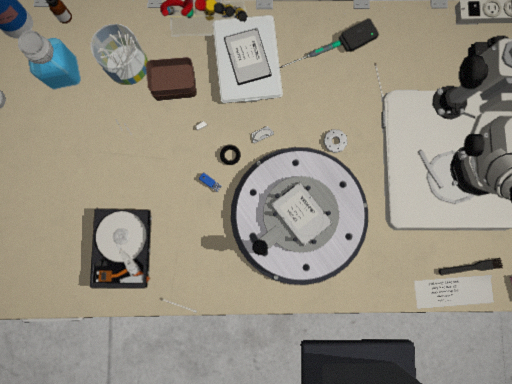

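View pics/scene.png

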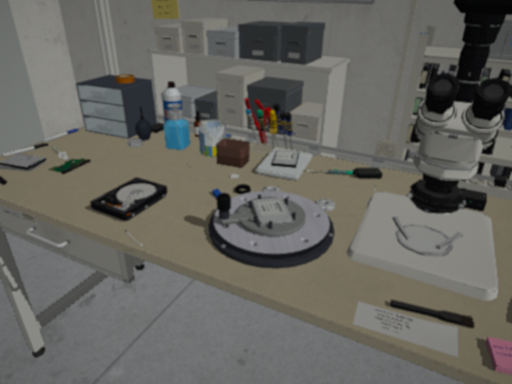

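The top view shows the fixture centred near (300,215), the knob at (260,246) and the next round hole counter-clockwise at about (305,267). The loose parts are at (208,181), (230,155), (262,134) and (335,140), all away from the swing.

```bash
python3 - <<'E'
from h import *
from scipy.optimize import least_squares
T=np.load("/tmp/top.npy");S=np.load("/tmp/scene.npy")
fr=cv2.imread("pics/top.png")
def circ(P):
    f=lambda q:np.hypot(P[:,0]-q[0],P[:,1]-q[1])-q[2]
    r=least_squares(f,[*P.mean(0)[:2],.1],loss="soft_l1",f_scale=.002);return r.x
for n,C,roi in (("top",T,(215,385,130,300)),("scene",S,(200,345,180,270))):
    c=C[roi[2]:roi[3],roi[0]:roi[1]]
    z=c[...,2]
    print(n,"bench z",np.median(C[...,2][(abs(C[...,2])<.02)]))
    m=((z>.019)&(z<.032)).astype(np.uint8)
    cn=max(cv2.findContours(m,cv2.RETR_EXTERNAL,cv2.CHAIN_APPROX_NONE)[0],key=len)[:,0]
    P=c[cn[:,1],cn[:,0]]
    print("plate circ",circ(P), "plate z",np.median(z[m>0]))
    k=c[(z>.07)&(z<.12)]
    print("knob",len(k),k.min(0),k.max(0),np.median(k,0))
    t=c[z>k[:,2].max()-.006];print("knobtop",len(t),t.mean(0),(t.min(0)+t.max(0))/2)
c=T
for (u,v) in ((295,163),(343,184),(349,237),(305,267),(253,192)):
    w=cv2.cvtColor(fr,cv2.COLOR_BGR2GRAY)[v-6:v+7,u-6:u+7].astype(float)
    d=np.clip(np.percentile(w,70)-25-w,0,None)
    vv,uu=np.mgrid[v-6:v+7,u-6:u+7];uc=(d*uu).sum()/d.sum();vc=(d*vv).sum()/d.sum()
    # intersect ray with z=.026 via neighbouring pixel points
    s=cams.snapshot if 0 else None
    K=np.array([[471.88216908,0,262.4067604],[0,471.88216908,188.7623603],[0,0,1]])
    r=cv2.undistortPoints(np.array([[[uc,vc]]]),K,np.array([.03351591,0,0,0,0]))[0,0]
    A=np.array([[-0.01148167,-0.99321995,0.11568194],[-0.9995587,0.00823058,-0.02854233],[0.02739668,-0.1159586,-0.99287614]]);o=np.array([0.48209448,0.34377026,0.92028427])
    g=A@[r[0],r[1],1];print((uc,vc),o+g*(.026-o[2])/g[2])
cv2.imwrite("pics/crop.png",cv2.resize(fr[130:300,215:385],None,fx=3.5,fy=3.5,interpolation=cv2.INTER_CUBIC))
E
```

```text
top bench z -5.810283488216772e-05
plate circ [0.53821972 0.24682301 0.12091806] plate z 0.02564234107522556
knob 185 [0.46433932 0.31278879 0.0777303 ] [0.49054884 0.33923602 0.09437961] [0.47663433 0.32535595 0.08974921]
knobtop 261 [0.47937995 0.33430284 0.47526789] [0.47738032 0.3283909  0.50433553]
scene bench z 0.0008317699451150795
plate circ [0.53915214 0.24070269 0.11519165] plate z 0.026634821080165072
knob 180 [0.46252473 0.31114631 0.07002166] [0.48728261 0.33641123 0.09207813] [0.46919901 0.32053578 0.08473194]
knobtop 137 [0.24539258 0.18096941 0.24032748] [0.20110658 0.15594544 0.27203743]
(np.float64(295.02487427675334), np.float64(162.38884983507273)) [0.6368654  0.25468111 0.026     ]
(np.float64(342.2839573654004), np.float64(184.09592784913912)) [0.59403002 0.16469553 0.026     ]
(np.float64(348.22781655034896), np.float64(236.14581256231307)) [0.49462708 0.15655766 0.026     ]
(np.float64(305.64375582479033), np.float64(267.01118359739047)) [0.43791954 0.23866474 0.026     ]
(np.float64(252.9196261682243), np.float64(192.20934579439253)) [0.57982492 0.33622714 0.026     ]
```

View pics/crop.png

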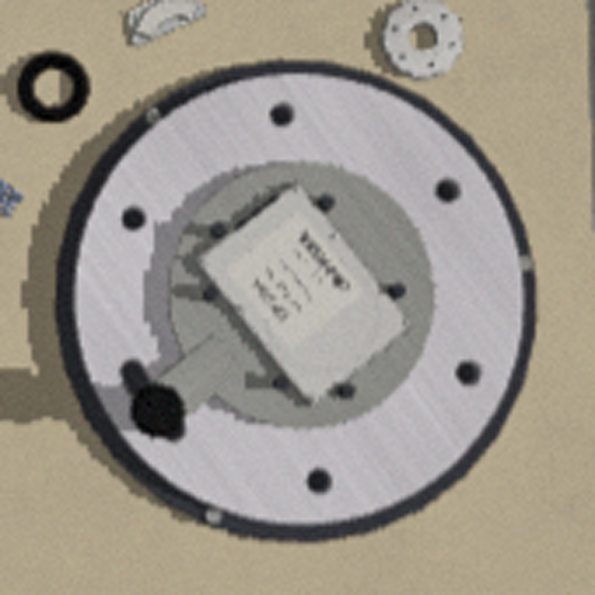

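The crop shows the slot peeking out beside the knob at (155,405) and the next round hole at (318,480). The five holes fit a 100 mm circle around (0.537, 0.2465). The hole lies at about 184.6° and the knob at about 127.4°, so the swing is about 57°.

```bash
cat >> h.py <<'E'
def rel(p,yaw):
    """units to send so that TCP goes to p, closing axis line at world angle yaw deg, pointing down"""
    from scipy.spatial.transform import Rotation as Ro
    st=manip.get_state();R=np.array(st["ee_rot"]);q=np.array(st["position"])
    a=np.radians(yaw);y=np.array([np.cos(a),np.sin(a),0])
    if y@R[:,1]<0:y=-y
    z=np.array([0,0,-1.]);T=np.column_stack([np.cross(y,z),y,z])
    return np.round(R.T@(np.array(p)-q)/.03,2),np.round(Ro.from_matrix(R.T@T).as_rotvec(degrees=True)/10,2)
E
python3 -c "
from h import *
print(rel([.4768,.325,.16],37.4))"
```

```text
(array([12.53,  6.22,  2.63]), array([ 0.01, -0.  ,  3.75]))
```

drive_tool --series '[[[1.8,0.9,0.4,0,0,0.5,87],[3.6,1.8,0.8,0,0,1.1,87],[5.4,2.7,1.2,0,0,1.6,87],[7.2,3.6,1.6,0,0,2.1,87],[9.0,4.5,2.0,0,0,2.7,87]]]' --newtons 25

```text
time: 0.72
position: [0.389, 0.4014, 0.179]
ee_rot: [[0.741, -0.672, -0.0], [-0.672, -0.741, -0.0], [0.0, 0.0, -1.0]]
force: [0.6, 0.5, 0.5]
finger_gap: 0.998
grip_force: 0.0
```

```bash
python3 -c "
from h import *
print(rel([.4768,.325,.16],37.4))"
```

```text
(array([ 3.88, -0.08,  0.63]), array([ 0.  , -0.  ,  1.04]))
```

drive_tool --series '[[[1.9,0,0.3,0,0,0.5,87],[3.4,-0.1,0.5,0,0,1.0,87],[3.9,-0.1,0.6,0,0,1.0,87],[3.9,-0.1,0.6,0,0,1.0,87]]]'

```text
time: 1.23
position: [0.4769, 0.3263, 0.161]
ee_rot: [[0.614, -0.789, -0.001], [-0.789, -0.614, -0.001], [-0.0, 0.001, -1.0]]
force: [0.1, -0.1, 0.8]
finger_gap: 1.001
grip_force: 0.0
```

```bash
python3 - <<'E'
from h import *
s=snap("wrist");c=cloud(s);print(s["p"],manip.get_state()["force"])
cv2.imwrite("pics/w1.png",s["frame"])
z=c[...,2]
near=np.hypot(c[...,0]-.477,c[...,1]-.325)<.03
k=c[near&(z>.082)&(z<.1)]
if len(k):
  (x,y),r=cv2.minEnclosingCircle(k[:,:2].astype(np.float32));print("knob top",len(k),np.median(k,0),(x,y,r))
  print(rel([x,y,.078],37.4))
s2=snap("top");c=cloud(s2)
E
```

```text
[0.47694174 0.32628235 0.16095033] [-0.17336452  0.52432609 -0.01522105]
knob top 839 [0.47771336 0.32348835 0.08966414] (0.4763641059398651, 0.32499071955680847, 0.014489736407995224)
(array([0.05, 0.05, 2.78]), array([0.  , 0.  , 0.06]))
```

View pics/w1.png

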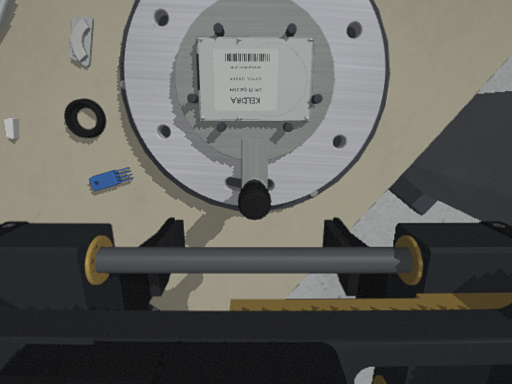

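The wrist view shows the knob at (255,200) between the finger lines and the next hole at (340,140). The knob top is at 0.090 m and its centre at (0.476, 0.325), which agrees with the top camera. I'll descend and close on the knob.

drive_tool --series '[[[0.05,0.05,1.4,0,0,0,87],[0.05,0.05,2.4,0,0,0,87],[0.05,0.05,2.7,0,0,0,87],[0.05,0.05,2.7,0,0,0,87],[0.05,0.05,2.7,0,0,0,34]]]'

```text
time: 1.95
position: [0.4771, 0.3259, 0.0821]
ee_rot: [[0.616, -0.788, 0.002], [-0.788, -0.616, 0.002], [-0.0, -0.003, -1.0]]
force: [0.9, -0.2, -0.4]
finger_gap: 0.949
grip_force: 0.0
```

drive_tool --series '[[[0,0,0,0,0,0,24],[0,0,0,0,0,0,20],[0,0,0,0,0,0,20],[0,0,0,0,0,0,20]]]'

```text
time: 2.45
position: [0.4767, 0.3247, 0.0806]
ee_rot: [[0.615, -0.789, 0.0], [-0.789, -0.615, 0.0], [-0.0, -0.0, -1.0]]
force: [-0.1, 0.8, 0.5]
finger_gap: 0.518
grip_force: 0.0
```

drive_tool --series '[[[0,0,0,0,0,0,20],[0,0,0,0,0,0,20],[0,0,0,0,0,0,20],[0,0,0,0,0,0,20],[0,0,0,0,0,0,20]]]'

```text
time: 3.08
position: [0.4768, 0.3249, 0.0805]
ee_rot: [[0.615, -0.789, 0.0], [-0.789, -0.615, 0.0], [-0.0, -0.0, -1.0]]
force: [1.9, 0.5, -1.2]
finger_gap: 0.3
grip_force: 25.0
```

The fingers hold the knob: 26 mm opening and 25 N. Next I draw the pin about 13.5 mm.

drive_tool --series '[[[0,0,-0.15,0,0,0,20],[0,0,-0.3,0,0,0,20],[0,0,-0.45,0,0,0,20],[0,0,-0.45,0,0,0,20],[0,0,-0.45,0,0,0,20]]]'

```text
time: 3.7
position: [0.4765, 0.3247, 0.0939]
ee_rot: [[0.615, -0.789, -0.0], [-0.789, -0.615, -0.0], [-0.0, 0.0, -1.0]]
force: [4.0, 2.1, -7.1]
finger_gap: 0.305
grip_force: 25.0
```

```bash
python3 - <<'E'
from h import *
s=snap("scene");c=cloud(s)
st=manip.get_state();print(st["position"],st["force"],st["ft_torque"])
cv2.imwrite("pics/s2.png",cv2.resize(s["frame"][140:270,170:340],None,fx=4,fy=4,interpolation=cv2.INTER_CUBIC))
C=np.array([.5372,.2465])
# wrist-view check of holes is implied by top; swing plan in tool frame, 5.72deg steps
p=np.array(st["position"]);R=np.array(st["ee_rot"])
for d in (5,10,15,20,25,30,57.2):
    a=np.radians(d);v=p[:2]-C;w=np.array([[np.cos(a),-np.sin(a)],[np.sin(a),np.cos(a)]])@v+C
    print(d,np.round(R.T@np.r_[w-p[:2],0]/.03,2))
print(np.linalg.norm(v),np.degrees(np.arctan2(v[1],v[0])))
E
```

```text
[0.47651606 0.32472853 0.09382391] [ 2.7197665   1.18457916 -9.066821  ] [ 0.51676177 -0.96593834  0.08260401]
5 [0.01 0.29 0.  ]
10 [0.05 0.57 0.  ]
15 [0.11 0.85 0.  ]
20 [0.2  1.13 0.  ]
25 [0.31 1.4  0.  ]
30 [0.44 1.65 0.  ]
57.2 [1.51 2.78 0.  ]
0.09900628498232096 127.80167870695507
```

View pics/s2.png

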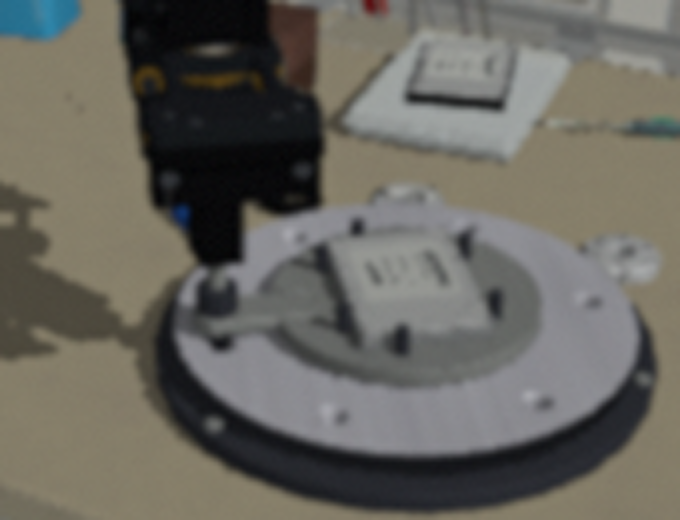

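The view shows the knob raised with the pin drawn, and about 8 N of spring load agrees. I'll swing in co-rotating 5° steps.

drive_tool --series '[[[0.01,0.29,0,0,0,-0.5,20],[0.05,0.57,0,0,0,-1.0,20],[0.11,0.85,0,0,0,-1.5,20],[0.2,1.13,0,0,0,-2.0,20],[0.31,1.4,0,0,0,-2.5,20]]]'

```text
time: 4.38
position: [0.4491, 0.2915, 0.094]
ee_rot: [[0.892, -0.452, 0.0], [-0.452, -0.892, 0.0], [0.0, -0.0, -1.0]]
force: [4.1, 1.6, -8.9]
finger_gap: 0.3
grip_force: 25.0
```

drive_tool --series '[[[0.01,0.29,0,0,0,-0.5,20],[0.05,0.57,0,0,0,-1.0,20],[0.11,0.85,0,0,0,-1.5,20],[0.2,1.13,0,0,0,-2.0,20],[0.31,1.4,0,0,0,-2.5,20]]]'

```text
time: 5.0
position: [0.4384, 0.2502, 0.0942]
ee_rot: [[0.999, -0.033, 0.0], [-0.033, -0.999, 0.001], [0.0, -0.001, -1.0]]
force: [3.1, 3.0, -8.9]
finger_gap: 0.305
grip_force: 25.0
```

```bash
cat > look.py <<'E'
from h import *
import sys
st=manip.get_state();C=np.array([.5372,.2465]);v=st["position"][:2]-C
print("TCP",st["position"].round(4),"r",np.linalg.norm(v).round(4),"ang",np.degrees(np.arctan2(v[1],v[0])).round(2)%360,"F",st["force"].round(1),"T",st["ft_torque"].round(2),st["finger_gap"]*87,st["grip_force"],"t",st["time"])
E
python3 look.py
```

```text
TCP [0.4384 0.2502 0.0942] r 0.0989 ang 177.88 F [ 3.1  3.  -8.9] T [ 0.65 -1.04 -0.04] 26.50305194020038 25.00103505793959 t 5.0
```

drive_tool --series '[[[0,0.14,0,0,0,-0.25,20],[0.01,0.29,0,0,0,-0.5,20],[0.01,0.29,0,0,0,-0.5,20],[0.01,0.29,0.03,0,0,-0.5,20],[0.01,0.29,0.06,0,0,-0.5,20]]]'

```text
time: 5.62
position: [0.4385, 0.2412, 0.0923]
ee_rot: [[0.999, 0.051, 0.0], [0.051, -0.999, -0.0], [0.0, 0.0, -1.0]]
force: [3.8, -0.2, -6.7]
finger_gap: 0.299
grip_force: 25.0
```

drive_tool --series '[[[0,0,0,0,0,0,20],[0,0,0,0,0,0,30],[0,0,0,0,0,0,30],[0,0,0,0,0,0,30],[0,0,0,0,0,0,30]]]' --newtons 10

```text
time: 6.25
position: [0.4383, 0.2413, 0.0925]
ee_rot: [[0.999, 0.051, 0.0], [0.051, -0.999, 0.0], [0.0, -0.0, -1.0]]
force: [-1.0, 0.8, -0.2]
finger_gap: 0.345
grip_force: 0.0
```

```bash
cat >> look.py <<'E'
# knob-top height + angle from top, scene and wrist cameras
for n in sys.argv[1:]:
    s=snap(n);c=cloud(s);z=c[...,2];d=np.hypot(c[...,0]-st["position"][0],c[...,1]-st["position"][1])
    k=c[(d<.011)&(z>.06)&(z<.115)]
    print(n,len(k),np.percentile(k[:,2],[10,50,90]).round(4) if len(k) else "")
    cv2.imwrite(f"pics/{n}_{st['time']:.2f}.png",s["frame"])
E
python3 look.py wrist top scene
```

```text
TCP [0.4383 0.2413 0.0925] r 0.099 ang 183.03 F [-1.   0.8 -0.2] T [-0.05  0.   -0.03] 30.042454922165202 0.0 t 6.25
wrist 359 [0.0991 0.1    0.1007]
top 0 
scene 76 [0.0638 0.1009 0.1019]
```

The wrist depth reads the knob top at 0.100 m, so the pin is resting on the plate under its own spring with the fingers loosely caged round it. Next I creep with the trailing finger.

drive_tool --series '[[[0,0.03,0,0,0,0,30],[0,0.06,0,0,0,-0.05,30],[0,0.08,0,0,0,-0.1,30],[0,0.1,0,0,0,-0.1,30],[0,0.1,0,0,0,-0.1,30]]]'

```text
time: 7.02
position: [0.4387, 0.2392, 0.0922]
ee_rot: [[0.998, 0.069, 0.001], [0.069, -0.998, 0.002], [0.001, -0.002, -1.0]]
force: [-1.9, 3.9, -2.6]
finger_gap: 0.345
grip_force: 2.4
```

```bash
python3 look.py wrist
```

```text
TCP [0.4387 0.2392 0.0922] r 0.0988 ang 184.21 F [-1.9  3.9 -2.6] T [ 1.34  0.44 -0.03] 29.98351453659578 2.406411124393344 t 7.025
wrist 370 [0.0988 0.0999 0.1008]
```

drive_tool --series '[[[0,0.01,0,0,0,0,30],[0,0.02,0,0,0,0,30],[0,0.03,0,0,0,0,30],[0,0.04,0,0,0,-0.05,30],[0,0.05,0,0,0,-0.1,30]]]'

```text
time: 7.7
position: [0.4388, 0.2368, 0.0923]
ee_rot: [[0.996, 0.087, 0.0], [0.087, -0.996, 0.0], [0.0, -0.0, -1.0]]
force: [0.1, 2.1, -1.4]
finger_gap: 0.345
grip_force: 1.5
```

```bash
python3 look.py wrist
```

```text
TCP [0.4388 0.2368 0.0923] r 0.0988 ang 185.63 F [ 0.1  2.1 -1.4] T [ 0.82 -0.05 -0.02] 30.034292237389703 1.4734799042344093 t 7.7
wrist 636 [0.0889 0.0899 0.0907]
```

The knob top is now at 0.090 m, the home height, so the pin has dropped 11 mm into the hole. I'll back off, open, rise, and check.

drive_tool --series '[[[0,-0.05,0,0,0,0,30],[0,-0.05,0,0,0,0,60],[0,-0.05,0,0,0,0,70],[0,-0.05,0,0,0,0,70],[0,-0.05,0,0,0,0,70]]]'

```text
time: 8.38
position: [0.4385, 0.2382, 0.0923]
ee_rot: [[0.996, 0.086, -0.0], [0.086, -0.996, -0.0], [-0.0, 0.0, -1.0]]
force: [0.1, -0.3, 0.2]
finger_gap: 0.709
grip_force: 0.0
```

drive_tool --series '[[[0,0,0,0,0,0,70],[0,0,-0.7,0,0,0,70],[0,0,-1.8,0,0,0,70],[0,0,-3.0,0,0,0,70],[0,0,-3.0,0,0,0,70]]]'

```text
time: 9.0
position: [0.4399, 0.2395, 0.1853]
ee_rot: [[0.996, 0.087, 0.005], [0.087, -0.996, 0.005], [0.006, -0.004, -1.0]]
force: [-0.0, -0.7, -1.0]
finger_gap: 0.804
grip_force: 0.0
```

```bash
python3 look.py wrist; python3 - <<'E'
from h import *
s=snap("wrist");c=cloud(s);z=c[...,2]
k=c[(np.hypot(c[...,0]-.4375,c[...,1]-.239)<.03)&(z>.08)&(z<.11)]
(x,y),r=cv2.minEnclosingCircle(k[:,:2].astype(np.float32));print(len(k),np.median(k,0),x,y,r,np.degrees(np.arctan2(y-.2465,x-.5372))%360)
cv2.imwrite("pics/fin.png",s["frame"])
E
```

```text
TCP [0.4399 0.2395 0.1853] r 0.0975 ang 184.09 F [-0.  -0.7 -1. ] T [-0.07 -0.   -0.06] 69.96872826961157 0.0 t 9.0
wrist 515 [0.0861 0.0898 0.0909]
714 [0.43995389 0.23787241 0.08957536] 0.4381515681743622 0.2375701367855072 0.01431485079228878 185.15166105228906
```

View pics/fin.png

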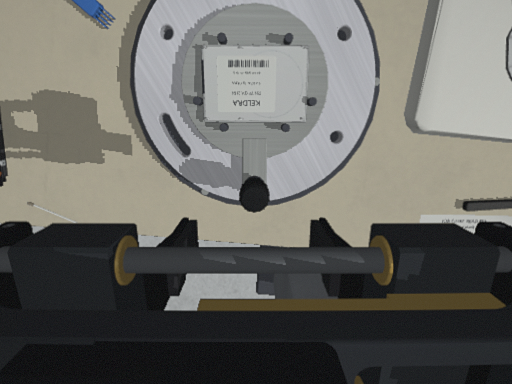

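The wrist view shows the empty home slot at (175,133) and the knob at (255,193) over the next hole counter-clockwise. Its top is at 0.0896 m, which is home height, and the gripper is clear.

```bash
python3 -c "
from cell import close_job
print(close_job())"
```

```text
the job is handed in; nothing more can be done
None
```

The job is handed in: the turntable is locked in the next round hole counter-clockwise, with the pin fully home (knob top back at its starting height) and the gripper clear, after about 9 s of robot time.

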